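# Hold the gearbox cover over its threaded holes

## Task

Get the gearbox ready for its cover screws: first stand the orange screw block upright on the bench in the gap between the green gearbox and the red tin, about halfway, and let go of it. Then lift the aluminium cover by its black rib and hold it level, hovering about 15 mm above the gearbox flange with its three holes lined up over the three threaded holes, never letting it knock against the gearbox; finish while still holding it there. Leave the tin and the other tools on the bench where they are.

Things in the scene. Friction and masses are not known exactly. Their poses are not given: they have to be found in the camera images.
- gearbox: Green gearbox, fixed to the bench, 140 (x) x 100 (y) x 75 mm high, with an open bright steel flange 130 x 90 mm on top; a steel shaft stub sticks out of its +x end to 86 mm from the centre. Origin: centre of its underside, on the bench. Its x is the long side; the tin stands on its +y side.
- screw_block_mid (a point): Orange plastic block, 90 (x) x 40 (y) x 36 mm high, with three dark cap screws fixed upright along its top, heads 16 mm wide and up to 54 mm above the block's underside. Loose, about 0.16 kg. This point is the centre of the block, half-way up (18 mm above its underside); z up, x along the 90 mm side.
- tin_mid (a point): Red upright tin with a pale metal lid, 60 mm diameter, 75 mm high, standing loose on the bench on the gearbox's +y side, 270 to 300 mm from it centre to centre. This point is its centre, half-way up. Leave it in place.
- cover_rib (a point): Aluminium cover plate 130 (x) x 90 (y) x 6 mm, loose, 0.26 kg, flat on the bench. Its black lifting rib stands in the middle: 50 mm along x, 18 mm wide in y, 36 mm high above the plate. This point is the rib's centre, 24 mm above the plate's underside (rib top at 42). z up. Three 12 mm holes: a pair at the +x end, one at the -x end, so it fits one way round, its x along the gearbox's x.
- oil: White oil bottle with red cap, 60 mm diameter, 150 mm high, a bystander to leave alone. Origin: centre of its underside.
- hammer: Hammer lying on the bench, a bystander to leave alone. Origin on its underside.
- wrench: Wrench lying on the bench, a bystander to leave alone. Origin on its underside.
- screwdriver: Screwdriver lying on the bench, a bystander to leave alone. Origin on its underside.
- pliers: Pliers with red handles lying on the bench, a bystander to leave alone. Origin on the bench, under the rivet.
- cover_hole0 (a point): Centre of a 12 mm hole in the cover (one of the pair, on the +x +y corner), at the plate's underside; at (+52, +31) mm in x, y from the plate's centre. Belongs over thread0.
- thread0 (a point): Mouth of a 10 mm threaded hole in the gearbox flange (one of the pair, on the +x +y corner), level with the flange's top face, 75 mm above the bench; at (+52, +31) mm in x, y from the gearbox's centre.
- cover_hole1 (a point): Centre of a 12 mm hole in the cover (one of the pair, on the +x -y corner), at the plate's underside; at (+52, -31) mm in x, y from the plate's centre. Belongs over thread1.
- thread1 (a point): Mouth of a 10 mm threaded hole in the gearbox flange (one of the pair, on the +x -y corner), level with the flange's top face, 75 mm above the bench; at (+52, -31) mm in x, y from the gearbox's centre.
- cover_hole2 (a point): Centre of a 12 mm hole in the cover (single one, at the middle of the -x end), at the plate's underside; at (-52, 0) mm in x, y from the plate's centre. Belongs over thread2.
- thread2 (a point): Mouth of a 10 mm threaded hole in the gearbox flange (single one, at the middle of the -x end), level with the flange's top face, 75 mm above the bench; at (-52, 0) mm in x, y from the gearbox's centre.
Mind the look-alikes: they are no part of the job. Of the things that look like the part that bears screw_block_mid, the middle-sized one is meant.

How it is judged:
On the way:
1. the screw block stands upright on the bench between gearbox and tin, about halfway, and is let go (x of screw_block_mid in the frame of gearbox between -0.045 and 0.045 m and y of screw_block_mid in the frame of gearbox between 0.1 and 0.19 m and horizontal distance between screw_block_mid and tin_mid between 0.095 and 0.19 m and height (world z) of screw_block_mid below 0.023 m and angle between screw_block_mid's own z axis and vertical below 0.1 rad and contact force between the fingers and screw_block below 0.05 N and linear speed of screw_block below 0.02 m/s), for 0.2 s.
At the end, for the whole second after the job is handed in: Block upright, released, at rest on the bench: 100-190 mm to the gearbox's +y side, within 45 mm in its x, 95-190 mm from the tin (centres). Cover held still, touching neither gearbox nor block: each hole within 4 mm sideways of its thread, underside 6-26 mm above the flange (all of step 1 and horizontal distance between cover_hole0 and thread0 below 0.004 m and z of cover_hole0 in the frame of thread0 between 0.006 and 0.026 m and horizontal distance between cover_hole1 and thread1 below 0.004 m and z of cover_hole1 in the frame of thread1 between 0.006 and 0.026 m and horizontal distance between cover_hole2 and thread2 below 0.004 m and z of cover_hole2 in the frame of thread2 between 0.006 and 0.026 m and contact force between the fingers and cover above 1 N and contact force between cover and gearbox below 0.05 N and contact force between cover and screw_block below 0.05 N and linear speed of cover below 0.02 m/s); the arm keeps its last pose, push and grip.
It fails at once if the cover knocks against the gearbox (over 2 N) (contact force between cover and gearbox above 2 N).
It fails at once if the tin or a bystander tool is moved more than 20 mm or the tin or oil bottle tipped (distance of any of tin_mid, oil, hammer, wrench, screwdriver, pliers from where it was at the start of the episode above 0.02 m or angle between any of tin_mid, oil's own z axis and vertical above 0.3 rad).
It also fails if it takes over 56 s, if anything falls off the work surface, if the arm or the gripper's body presses on something with over 40 N, if the wrist force passes 120 N, or if a joint passes its speed limit or range.

## Robot

A 6-joint arm with a two-finger parallel gripper is mounted at the origin on the work surface. World frame = base frame: x ahead of the robot, y to its left, z up, the work surface at z = 0. Lengths are in m, angles in rad, forces in N, time in s.
With the tool pointing down it reaches from about 0.35 to 0.975 m from the base axis. Payload 4.9 kg.
Tool frame: the origin (TCP) lies at the centre of the arm's flange, where the gripper is bolted on; the fingertips stand 173 mm ahead of it and the grasp point (between the pads) lies 155 mm ahead of it (ctrl.finger_overhang is the distance from the TCP to the fingertips, in m); z points along the fingers, y is the direction in which the jaws open and shut (so a half turn about z gives the same grasp; the last joint's range is limited). The gripper opens to 85 mm and grips with 20 to 120 N. Pads are 22 mm wide; open, the fingers measure 114 mm over their backs; the gripper's body (76 mm by 85 mm) begins 54 mm behind the grasp point. The pads swing forward as they close: fully open they stand 13 mm farther back than shut.
Start: joints at [0.989, 0.053, 1.613, -0, 1.476, -0.119], TCP at [0.279, 0.559, 0.405] pointing down, gripper open.
Joint ranges: [-3.01, 3.01], [-1.01, 2.22], [0.06, 2.58], [-1.02, 4.17], [0.09, 2.62], [-3.14, 3.14]. Speed limits (rad/s): [2.57, 2.57, 3.14, 3.14, 3.14, 3.14].

## Interface

Orientations are given as a rotation vector (axis times angle).
In Python, from station import ctrl, eyes, spotter gives the robot as it stands.
- The arm moves only by the shell command python3 -m crank 'ROWS' [FORCE]. ROWS is JSON, a list of rows, each a list of 7 numbers: the turn, a rotation vector about the tool's x, y, z in rad, then the shift along the tool's x, y, z in mm, then the closure, from -1 (fully open) to 1 (shut). A call has 1 to 8 rows; each row shifts and turns the pose as measured when the row begins, along the tool's axes as they then stand; what a row does not reach is not made up. A row lasts 1/12 s, in which the tool goes at most 41.7 mm and 7.16 degrees, less where a joint would pass 70% of its speed; a pose out of reach is approached as far as the arm can. A call is refused whole if a number of a shift passes 41.7 or a number of a turn 0.125, either way. A call with a gripper value outside its range is refused whole. The fingers move at their own pace and stop on an object; FORCE is the grip in N (left out, the last holds). Time passes only in rows, so rows that do not move let the fingers close. It gives the time, the measured TCP pose, the force and the opening at its end, in the units of the state.
- ctrl.get_obs(): the state, without advancing time (a new reading comes with each control period).
- eyes.get_image(name): name is "scene" or "side" or "wrist"; returns a dict with "image" (420x560x3 uint8, red, green, blue), "vertical_fov" (degrees; the focal length in pixels is half the picture's height over the tangent of half this angle, whatever the lens; pixels are square), "cx", "cy" (the principal point, pixels), "rvec" (rotation vector, rad) and "tvec" (3), from world to camera coordinates, as OpenCV has them; the wrist camera has in their place "mount" (4x4, takes a point from camera to tool coordinates, whose origin is the TCP and whose axes are the flange's). Camera axes: x right, y down, z forward; pixel columns grow to the right and rows downward; lengths in m; the calibration is good to about 2 mm. A picture is of the moment at which its call begins: read the wrist's pose just before it. There is no depth.
- ctrl.finish_job(): hands the job in, once; it reports no verdict.
Trained networks look in a picture, given as the dict that the camera call returned (one of the last four; its "shot" number tells which), for a name from the list of things; names that differ only in an ending like _2 or _b are one class to them, and where a whole thing is asked for, a point or a joint stands for the part that bears it (a point fixed in the world has none). Each returns a list of dicts, best first, with "confidence" (0 to 1); they miss things now and then, are a little off and sometimes report something else, mostly with a low value. They report only what shows in the picture. A call takes as long as a camera call. They do not tell look-alikes from the thing itself.
- spotter.look_for(query, picture): "centre" ([x, y, z] in m, in world coordinates, good to about 4 mm: the middle of the surface that is visible of it).
- spotter.outline_of(query, picture): "region" (420x560 bool, what is visible of it).
- spotter.mark_of(query, picture): "centre" ([x, y, z] in m, in world coordinates, good to about 4 mm: a listed point, or the origin of a listed thing).
The state is a dict: "t": time; "q": joint angles; "dq": joint speeds; "effort": joint torques, N m; "tool_pos": TCP position; "tool_rot": TCP orientation; "contact_force": force on the tool from outside, world axes, zero at the start; "wrist_torque": the same for the moment, N m; "opening": finger opening in m.
Only numpy, scipy, OpenCV 4.12 (cv2) and the standard library are available. Lean on these libraries where they do the work, as an engineer would, in place of code of your own. Each camera call takes 0.05 s, during which the arm holds its last target.

## Working session

There is one attempt and no reset: what is moved stays moved. The work goes in short steps, Python scripts to look and compute and a shell command to move; the robot and the scene stay as the last step left them, time stands still between calls to the robot, and variables do not carry over. Pictures are saved under pics/ and viewed, and the job is handed in when it is done.

```bash
mkdir -p pics; ls; cat > h.py <<'E'
import numpy as np, cv2
from scipy.spatial.transform import Rotation as R
from station import ctrl, eyes, spotter
def shot(n,name):
    o=ctrl.get_obs(); d=eyes.get_image(n); 
    cv2.imwrite(f'pics/{name}.png',d['image'][:,:,::-1]); 
    d['obs']=o; return d
def cam(d):
    im=d['image'];f=im.shape[0]/2/np.tan(np.radians(d['vertical_fov'])/2)
    K=np.array([[f,0,d['cx']],[0,f,d['cy']],[0,0,1]])
    if 'rvec' in d:
        Rm=R.from_rotvec(np.ravel(d['rvec'])).as_matrix();t=np.ravel(d['tvec'])
    else:
        T=np.eye(4);T[:3,:3]=R.from_rotvec(d['obs']['tool_rot']).as_matrix();T[:3,3]=d['obs']['tool_pos']
        C=T@np.array(d['mount']);Ci=np.linalg.inv(C);Rm=Ci[:3,:3];t=Ci[:3,3]
    return K,Rm,t
def proj(d,P):
    K,Rm,t=cam(d);P=np.atleast_2d(P);c=P@Rm.T+t;u=c@K.T;return u[:,:2]/u[:,2:]
def onplane(d,uv,z):
    K,Rm,t=cam(d);uv=np.atleast_2d(uv)
    r=np.c_[uv,np.ones(len(uv))]@np.linalg.inv(K).T@Rm
    c=-Rm.T@t;s=(z-c[2])/r[:,2];return c+r*s[:,None]
E
python3 - <<'E'
from h import *
np.set_printoptions(precision=4,suppress=True)
for n in ['scene','side','wrist']:
    d=shot(n,n+'0')
    print(n,d['vertical_fov'],[k for k in d if k!='image'])
    K,Rm,t=cam(d);print('pos',-Rm.T@t,'fwd',Rm[2])
    for q in ['gearbox','screw_block_mid','tin_mid','cover_rib','oil','cover_hole0','cover_hole1','cover_hole2','thread0','thread1','thread2']:
        for r in spotter.mark_of(q,d)[:4]: print(q,np.array(r['centre']),round(r['confidence'],2))
print(ctrl.get_obs())
E
```

```text
pics
scene 51.98909035768502 ['vertical_fov', 'cx', 'cy', 'rvec', 'tvec', 'shot', 'obs']
pos [1.248  0.5117 0.7756] fwd [-0.6324 -0.4614 -0.6222]
gearbox [ 0.5022 -0.0703  0.0036] 0.59
screw_block_mid [0.4233 0.2547 0.0179] 0.8
screw_block_mid [0.4445 0.3609 0.0151] 0.72
screw_block_mid [0.2842 0.3331 0.0272] 0.66
screw_block_mid [ 0.4974 -0.3383  0.0244] 0.39
tin_mid [0.5655 0.208  0.0441] 0.82
cover_rib [ 0.497  -0.3365  0.0237] 0.95
oil [ 0.6816 -0.342   0.0034] 0.91
cover_hole0 [ 0.5443 -0.377  -0.0026] 0.92
cover_hole0 [ 0.448  -0.3293 -0.0006] 0.77
cover_hole1 [ 0.5443 -0.377  -0.0026] 0.92
cover_hole1 [ 0.448  -0.3293 -0.0006] 0.77
cover_hole2 [ 0.5443 -0.377  -0.0026] 0.92
cover_hole2 [ 0.448  -0.3293 -0.0006] 0.77
thread0 [ 0.5586 -0.0515  0.0717] 0.92
thread0 [ 0.4522 -0.0626  0.0738] 0.69
thread0 [ 0.5514 -0.1105  0.077 ] 0.58
thread1 [ 0.5586 -0.0515  0.0717] 0.92
thread1 [ 0.4522 -0.0626  0.0738] 0.69
thread1 [ 0.5514 -0.1105  0.077 ] 0.58
thread2 [ 0.5586 -0.0515  0.0717] 0.92
thread2 [ 0.4522 -0.0626  0.0738] 0.69
thread2 [ 0.5514 -0.1105  0.077 ] 0.58
side 42.81001432
[... 1288 characters left out ...]
-0.0534  0.0746] 0.64
wrist 65.99100489140937 ['vertical_fov', 'cx', 'cy', 'mount', 'shot', 'obs']
pos [0.2067 0.5959 0.3749] fwd [ 0.2815 -0.14   -0.9493]
screw_block_mid [0.4416 0.3676 0.0151] 0.83
screw_block_mid [0.2893 0.3356 0.0222] 0.66
{'t': 1.8, 'q': array([ 0.989 ,  0.0527,  1.6129, -0.    ,  1.476 , -0.119 ]), 'dq': array([-0.0008,  0.0004, -0.0005,  0.0011, -0.0004, -0.0011]), 'effort': array([ -0.0002, -39.3668, -37.0451,  -0.0002,   0.0005,   0.    ]), 'tool_pos': array([0.279 , 0.5592, 0.4047]), 'tool_rot': array([ 0.7205,  3.0578, -0.    ]), 'contact_force': array([ 0.1531, -1.1645,  1.1323]), 'wrist_torque': array([-0.0167, -0.0403,  0.0011]), 'opening': 0.08515931637822434}
```

View pictures.

View pics/scene0.png

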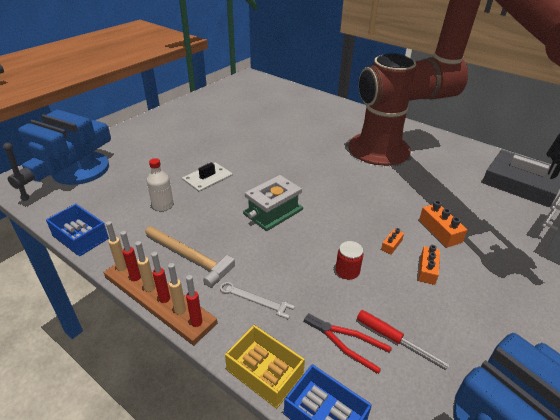

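View pics/side0.png

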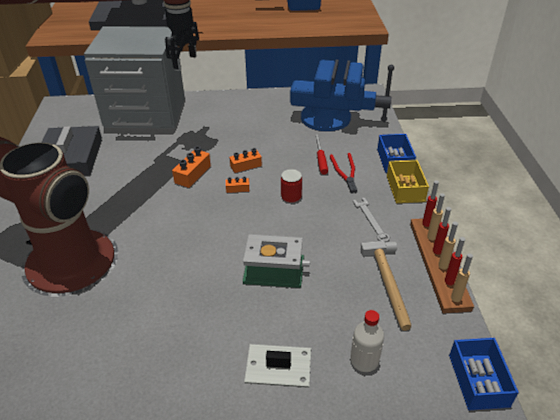

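View pics/wrist0.png

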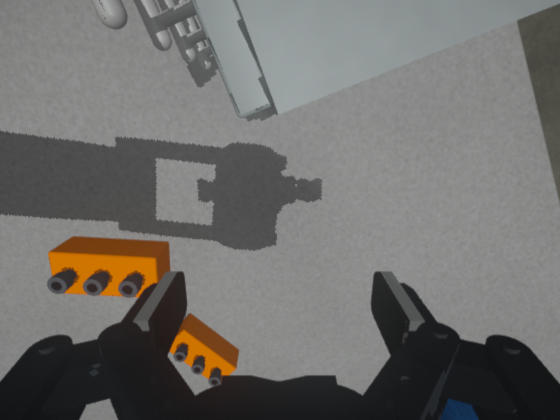

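```bash
python3 - <<'E'
from h import *
import pickle
np.set_printoptions(precision=4,suppress=True)
S={}
for n in ['scene','side','wrist']:
    S[n]=shot(n,n+'1')
pickle.dump(S,open('S.pkl','wb'))
o=S['side']['obs'];print(o['t'],R.from_rotvec(o['tool_rot']).as_matrix())
print(S['wrist']['mount'])
print('wristproj',proj(S['wrist'],[[.443,.362,.018],[.285,.332,.03]]))
def crop(n,P,h,name,k=6):
    d=S[n];u=proj(d,P)[0].astype(int);c=d['image'][u[1]-h:u[1]+h,u[0]-int(1.3*h):u[0]+int(1.3*h),::-1]
    print(name,'origin',u[0]-int(1.3*h),u[1]-h,'k',k);return cv2.resize(c,None,fx=k,fy=k,interpolation=cv2.INTER_CUBIC)
def pair(P,h,k,name):
    for n in ['scene','side']:
        cv2.imwrite(f'pics/{name}_{n}.png',crop(n,P,h,name+n,k))
pair([.505,-.072,.075],42,7,'gb');pair([.499,-.337,.01],42,7,'cv');pair([.443,.362,.018],30,8,'bl')
# block fit
h=np.array
def fit(p0,L,W,H):
    masks={}
    for n in ['scene','side']:
        hsv=cv2.cvtColor(S[n]['image'],cv2.COLOR_RGB2HSV);m=cv2.inRange(hsv,(5,170,60),(18,255,255))
        nl,lab,st,ce=cv2.connectedComponentsWithStats(m);u=proj(S[n],[p0[0],p0[1],.02])[0]
        i=1+np.argmin(np.hypot(*(ce[1:]-u).T)); mm=(lab==i).astype(np.uint8)
        print(n,st[i],ce[i]);masks[n]=cv2.morphologyEx(mm,cv2.MORPH_CLOSE,np.ones((5,5)))
    box=np.array([[sx*L/2,sy*W/2,z] for sx in(-1,1) for sy in(-1,1) for z in(0,H)])
    def cost(p):
        c,s=np.cos(p[2]),np.sin(p[2]);B=box@np.array([[c,s,0],[-s,c,0],[0,0,1]])+[p[0],p[1],0];e=0
        for n,m in masks.items():
            u=proj(S[n],B);hl=cv2.convexHull((u*16).astype(np.int32));im=np.zeros_like(m);cv2.fillConvexPoly(im,hl,1,shift=4)
            e+=1-(im&m).sum()/(im|m).sum()
        return e
    best=None
    from scipy.optimize import minimize
    for y in np.arange(0,np.pi,np.pi/12):
        r=minimize(cost,[p0[0],p0[1],y],method='Nelder-Mead',options=dict(initial_simplex=np.array([[p0[0],p0[1],y],[p0[0]+.01,p0[1],y],[p0[0],p0[1]+.01,y],[p0[0],p0[1],y+.2]])))
        if best is None or r.fun<best.fun: best=r
    return best.x,best.fun
print(fit([.443,.362],.09,.04,.036))
E
```

```text
1.85 [[-0.8948  0.4465 -0.0001]
 [ 0.4465  0.8948 -0.0001]
 [ 0.     -0.0001 -1.    ]]
[[-0.0001 -0.9493 -0.3144  0.0811]
 [ 1.     -0.0003  0.0004  0.0005]
 [-0.0005 -0.3144  0.9493  0.0299]
 [ 0.      0.      0.      1.    ]]
wristproj [[201.8329 348.3568]
 [110.0398 268.3637]]
gbscene origin 218 148 k 7
gbside origin 220 205 k 7
cvscene origin 152 132 k 7
cvside origin 225 319 k 7
blscene origin 388 233 k 8
blside origin 207 130 k 8
scene [419 247  21  37 513] [428.3587 266.9571]
side [230 151  31  22 438] [245.2785 161.7009]
(array([0.4431, 0.3648, 0.2897]), np.float64(0.4650743166866763))
```

View pics/gb_scene.png

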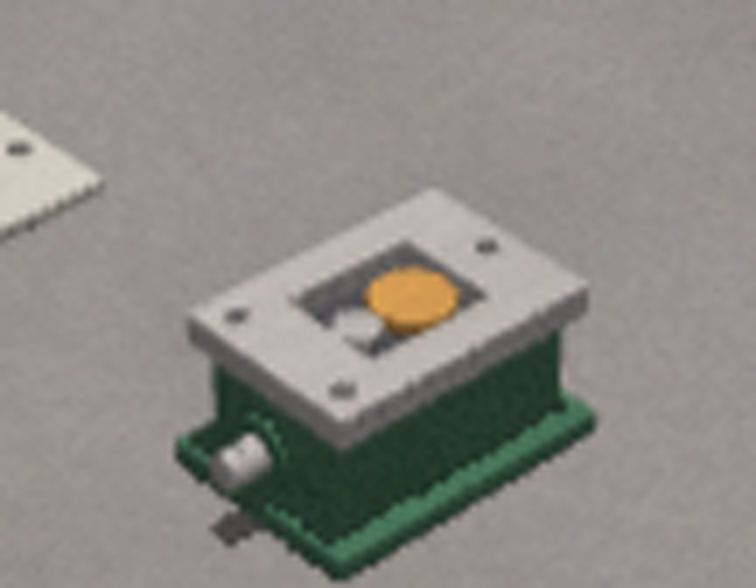

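View pics/gb_side.png

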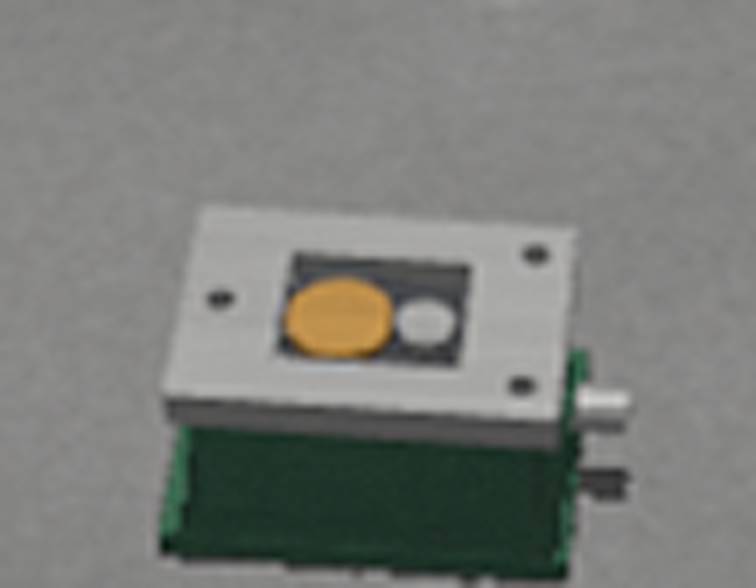

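View pics/cv_scene.png

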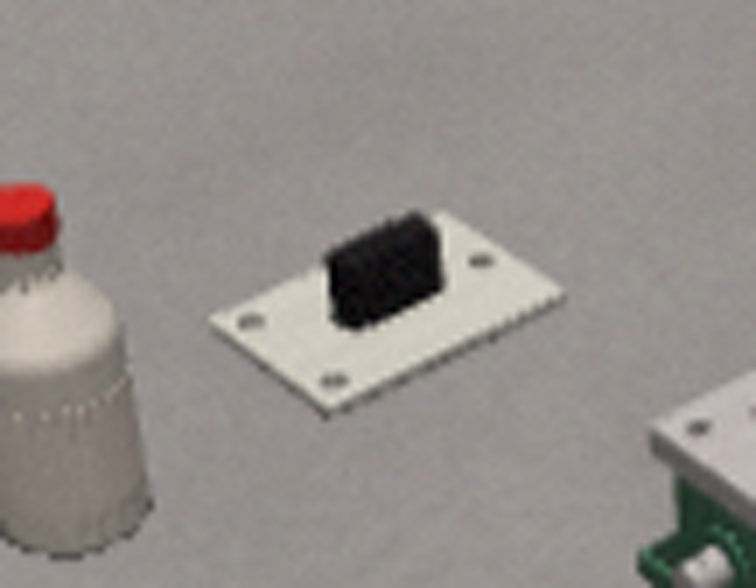

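View pics/cv_side.png

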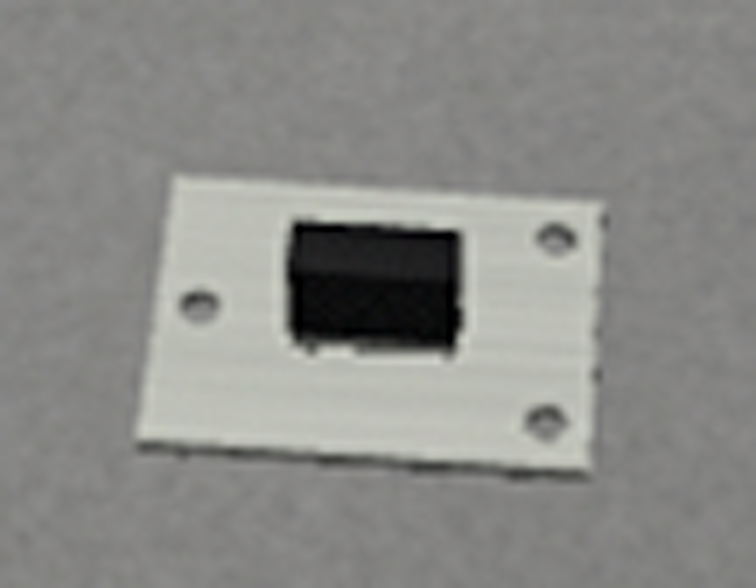

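View pics/bl_scene.png

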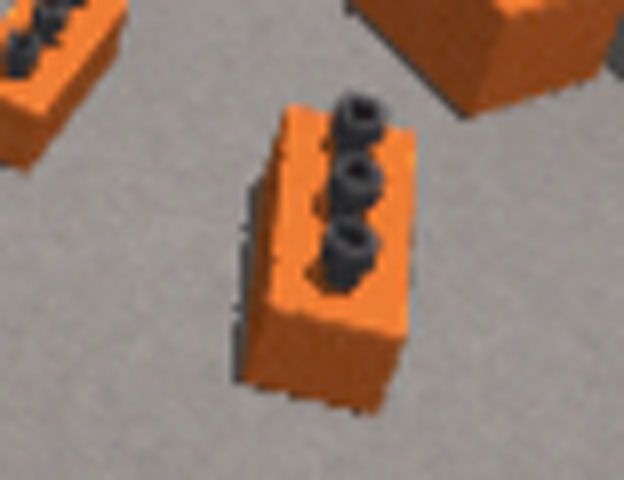

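View pics/bl_side.png

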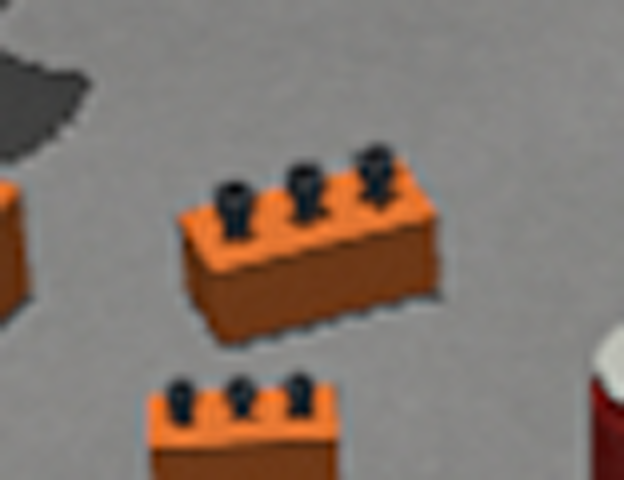

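```bash
cat > fit.py <<'E'
from h import *
import pickle
from scipy.optimize import least_squares
np.set_printoptions(precision=4,suppress=True)
def fitpose(views,model,p0):
    # views: list of (d, pts Nx2 (nan ok)); model Nx3 ; params x,y,z,yaw
    def B(p):
        c,s=np.cos(p[3]),np.sin(p[3]);return model@np.array([[c,s,0],[-s,c,0],[0,0,1]])+p[:3]
    def f(p):
        return np.concatenate([np.nan_to_num((proj(d,B(p))-u).ravel()) for d,u in views])
    r=least_squares(f,p0);return r.x,r.fun.reshape(-1,2)
def full(pts,o,k): return (np.array(pts,float)+.5)/k-.5+np.array(o)
E
python3 - <<'E'
from fit import *
S=pickle.load(open('S.pkl','rb'))
tri=np.array([[.052,.031,0],[.052,-.031,0],[-.052,0,0]])
sc,sd=S['scene'],S['side']
for nm,a,b,p0,oa,ob in [('gb',[(343,390),(236,316),(486,246)],[(536,254),(521,385),(220,299)],[.505,-.072,.075,-.16],(218,148),(220,205)),
  ('cv',[(334,380),(251,321),(481,261)],[(556,239),(546,422),(199,305)],[.499,-.337,.005,-.16],(152,132),(225,319))]:
    p,r=fitpose([(sc,full(a,oa,7)),(sd,full(b,ob,7))],tri,p0);print(nm,p,'\n',r.ravel())
    for d,u in((sc,full(a,oa,7)),(sd,full(b,ob,7))):
        w=onplane(d,u,p0[2]);pc=(w[0]+w[1])/2;print('   single view', (pc+w[2])/2, np.arctan2(*(pc-w[2])[1::-1]), np.linalg.norm(pc-w[2]),np.linalg.norm(w[0]-w[1]))
q=np.array([[-.045,.02,0],[-.045,-.02,0],[.045,-.02,0],[.045,.02,0]])
# scene: top edge is far(-x) ; right is +y
a=full([(415,130),(285,105),(270,308),(408,335)],(388,233),8)
b=full([(400,160),(435,215),(218,270),(180,215)],(207,130),8)
print('block scene on top plane',onplane(sc,a,.036))
b=full([(180,215),(218,270),(435,215),(400,160)],(207,130),8)
print('block side',onplane(sd,b,.036))
p,r=fitpose([(sc,a),(sd,b)],q,[.443,.362,.036,.29]);print(p,r.ravel())
E
```

```text
gb [ 0.5017 -0.0722  0.0726 -0.1621] 
 [ 0.0221 -0.0523  0.0764 -0.0297 -0.055   0.0506 -0.0592 -0.0018  0.0257
  0.0541  0.0768 -0.03  ]
   single view [ 0.5042 -0.0702  0.075 ] -0.16092380476993942 0.10414870532488363 0.06195355789731408
   single view [ 0.5015 -0.0745  0.075 ] -0.16012220939454502 0.10392565652985057 0.06167760733462655
cv [ 0.4967 -0.3394  0.004  -0.1453] 
 [-0.0046  0.1235  0.0048 -0.0877  0.0236 -0.0637 -0.0066 -0.0353 -0.0741
 -0.0014  0.0991  0.0496]
   single view [ 0.4978 -0.3382  0.005 ] -0.14816735758859662 0.10353301785191982 0.061028940362219446
   single view [ 0.4966 -0.34    0.005 ] -0.14661919119170272 0.10419239313511763 0.06184086029038787
block scene on top plane [[0.3958 0.3682 0.036 ]
 [0.4105 0.3319 0.036 ]
 [0.4945 0.3628 0.036 ]
 [0.4795 0.3988 0.036 ]]
block side [[0.3929 0.3613 0.036 ]
 [0.4071 0.3254 0.036 ]
 [0.4879 0.3541 0.036 ]
 [0.476  0.3909 0.036 ]]
[0.4406 0.3645 0.0317 0.3539] [ 0.0104  0.2116 -0.2328 -0.1657 -0.1894 -0.1859  0.1525  0.3939 -0.3598
 -0.0273 -0.4967  0.2735  0.5813 -0.2423 -0.0507 -0.3027]
```

```bash
cat > plan.py <<'E'
import sys
from h import *
from scipy.spatial.transform import Slerp
x,y,z,a,n=map(float,sys.argv[1:6]);n=int(n)  # a: tool-y heading deg
o=ctrl.get_obs();R0=R.from_rotvec(o['tool_rot']);p0=np.array(o['tool_pos'])
a=np.radians(a)
def tgt(a):
    Y=np.array([np.cos(a),np.sin(a),0]);Z=np.array([0,0,-1.]);return R.from_matrix(np.c_[np.cross(Y,Z),Y,Z])
R1=min([tgt(a),tgt(a+np.pi)],key=lambda r:(R0.inv()*r).magnitude())
s=Slerp([0,1],R.concatenate([R0,R1]));P=np.array([x,y,z])
dR=(R0.inv()*R1).as_rotvec();print('t',round(o['t'],2),'tcp',np.round(p0,4),'dturn',dR.round(4),'dpos mm',((P-p0)*1e3).round(1))
for i in range(n):
    Ra=s(i/n);print((dR/n).round(3).tolist(),(Ra.inv().apply(P-p0)/n*1e3).round(1).tolist())
E
python3 plan.py .442 .362 .30 110.3 8
```

```text
t 1.95 tcp [0.279  0.5592 0.4047] dturn [-0.      0.     -0.8171] dpos mm [ 163.  -197.2 -104.7]
[-0.0, 0.0, -0.102] [-29.2, -13.0, 13.1]
[-0.0, 0.0, -0.102] [-27.8, -15.9, 13.1]
[-0.0, 0.0, -0.102] [-26.0, -18.6, 13.1]
[-0.0, 0.0, -0.102] [-24.0, -21.2, 13.1]
[-0.0, 0.0, -0.102] [-21.7, -23.5, 13.1]
[-0.0, 0.0, -0.102] [-19.2, -25.6, 13.1]
[-0.0, 0.0, -0.102] [-16.5, -27.4, 13.1]
[-0.0, 0.0, -0.102] [-13.6, -29.0, 13.1]
```

```bash
python3 -m crank '[[0,0,-0.102,-29.2,-13,13.1,-1],[0,0,-0.102,-27.8,-15.9,13.1,-1],[0,0,-0.102,-26,-18.6,13.1,-1],[0,0,-0.102,-24,-21.2,13.1,-1],[0,0,-0.102,-21.7,-23.5,13.1,-1],[0,0,-0.102,-19.2,-25.6,13.1,-1],[0,0,-0.102,-16.5,-27.4,13.1,-1],[0,0,-0.102,-13.6,-29,13.1,-1]]' 40; python3 plan.py .442 .362 .28 110.3 2
python3 - <<'E'
from h import *
d=shot('wrist','w2')
E
```

```text
t: 2.62
tool_pos: [0.4487, 0.3632, 0.3015]
tool_rot: [-0.628, 3.068, 0.016]
contact_force: [1.9, 0.2, -0.2]
opening: 0.0852
t 2.62 tcp [0.4487 0.3632 0.3015] dturn [0.0082 0.0112 0.0492] dpos mm [ -6.7  -1.2 -21.5]
[0.004, 0.006, 0.025] [3.4, 0.7, 10.7]
[0.004, 0.006, 0.025] [3.4, 0.6, 10.7]
```

View pics/w2.png

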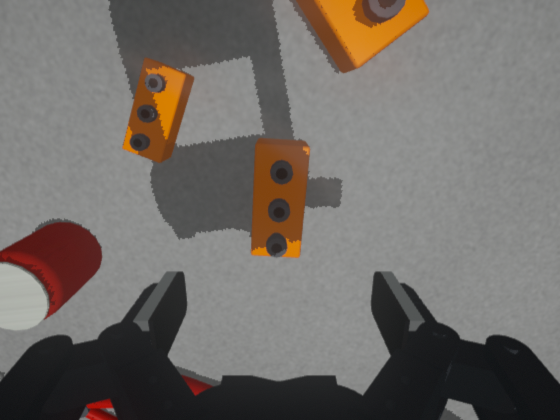

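```bash
python3 - <<'E'
from h import *
np.set_printoptions(precision=4,suppress=True)
d=shot('wrist','w3')
w=onplane(d,[(282,171.5),(279,209.5),(276,245)],.054);print(d['obs']['t'],w,np.degrees(np.arctan2(*(w[2]-w[0])[1::-1])))
print(proj(d,[[.442,.362,0.054]]))
im=cv2.resize(d['image'][120:280,200:360,::-1],None,fx=3.5,fy=3.5,interpolation=cv2.INTER_CUBIC);cv2.imwrite('pics/w3c.png',im)
E
python3 plan.py .442 .362 .28 110.3 1
```

```text
2.6667 [[0.4177 0.3491 0.054 ]
 [0.4432 0.3578 0.054 ]
 [0.4691 0.3665 0.054 ]] 18.75274867219717
[[285.2043 210.219 ]]
t 2.72 tcp [0.4496 0.3612 0.2991] dturn [0.0059 0.0064 0.0402] dpos mm [ -7.6   0.8 -19.1]
[0.006, 0.006, 0.04] [6.8, 3.6, 19.0]
```

View pics/w3c.png

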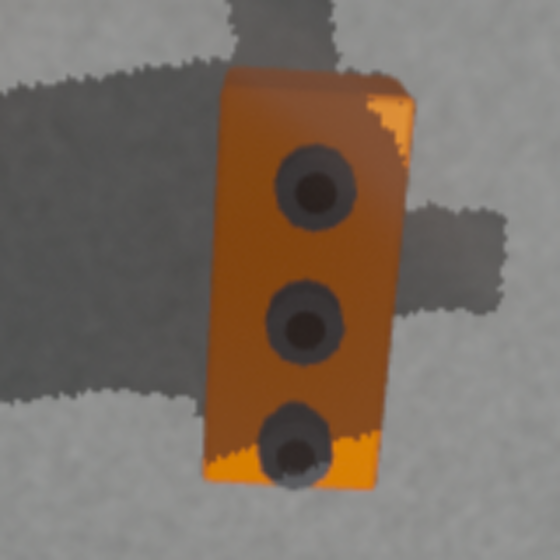

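```bash
python3 plan.py .443 .3595 .26 109.5 2
```

```text
t 2.72 tcp [0.4496 0.3612 0.2991] dturn [0.006  0.0064 0.0541] dpos mm [ -6.6  -1.7 -39.1]
[0.003, 0.003, 0.027] [3.5, 0.4, 19.5]
[0.003, 0.003, 0.027] [3.4, 0.3, 19.5]
```

```bash
python3 -m crank '[[0.003,0.003,0.027,3.5,0.4,19.5,-1],[0.003,0.003,0.027,3.4,0.3,19.5,-1],[0,0,0,0,0,0,-1]]'; python3 plan.py .443 .3595 .178 109.5 4
```

```text
t: 2.97
tool_pos: [0.4444, 0.359, 0.2609]
tool_rot: [-0.517, 3.096, 0.003]
contact_force: [-0.0, 0.0, -0.2]
opening: 0.0856
t 2.97 tcp [0.4444 0.359  0.2609] dturn [ 0.0016  0.0034 -0.0095] dpos mm [ -1.4   0.5 -82.9]
[0.0, 0.001, -0.002] [0.4, 0.2, 20.7]
[0.0, 0.001, -0.002] [0.3, 0.2, 20.7]
[0.0, 0.001, -0.002] [0.3, 0.2, 20.7]
[0.0, 0.001, -0.002] [0.3, 0.2, 20.7]
```

```bash
python3 -m crank '[[0,0.001,-0.002,0.4,0.2,25,-1],[0,0.001,-0.002,0.3,0.2,25,-1],[0,0.001,-0.002,0.3,0.2,20,-1],[0,0.001,-0.002,0.3,0.2,10,-1],[0,0,0,0,0,0,-1]]'; python3 plan.py .443 .3595 .178 109.5 1; python3 - <<'E'
from h import *
d=shot('wrist','w4')
E
```

```text
t: 3.38
tool_pos: [0.444, 0.3641, 0.185]
tool_rot: [-0.533, 3.088, 0.01]
contact_force: [0.0, -0.5, -0.1]
opening: 0.0856
t 3.38 tcp [0.444  0.3641 0.185 ] dturn [0.005  0.0085 0.0013] dpos mm [-1.  -4.6 -7. ]
[0.005, 0.008, 0.001] [2.5, -4.0, 6.9]
```

View pics/w4.png

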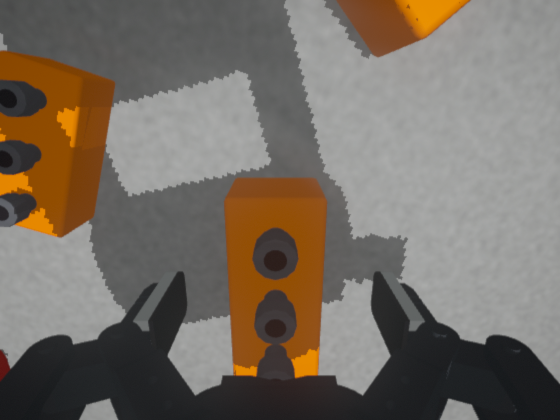

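```bash
python3 -m crank '[[0.005,0.008,0,2.5,-3,7,-1],[0,0,0,0,0,0,1],[0,0,0,0,0,0,1],[0,0,0,0,0,0,1],[0,0,0,0,0,0,1],[0,0,0,0,0,0,1]]' 40;  python3 plan.py .537 .068 .29 80.8 10
```

```text
t: 3.93
tool_pos: [0.4454, 0.3626, 0.1858]
tool_rot: [-0.533, 3.085, 0.007]
contact_force: [0.2, -0.3, -2.3]
opening: 0.0393
t 3.93 tcp [0.4454 0.3626 0.1858] dturn [0.0053 0.011  0.5028] dpos mm [  91.6 -294.6  104.2]
[0.001, 0.001, 0.05] [1.1, -30.8, -10.5]
[0.001, 0.001, 0.05] [-0.4, -30.8, -10.5]
[0.001, 0.001, 0.05] [-1.9, -30.8, -10.5]
[0.001, 0.001, 0.05] [-3.5, -30.6, -10.5]
[0.001, 0.001, 0.05] [-5.0, -30.4, -10.4]
[0.001, 0.001, 0.05] [-6.5, -30.2, -10.4]
[0.001, 0.001, 0.05] [-8.0, -29.8, -10.4]
[0.001, 0.001, 0.05] [-9.5, -29.4, -10.4]
[0.001, 0.001, 0.05] [-10.9, -28.9, -10.4]
[0.001, 0.001, 0.05] [-12.4, -28.3, -10.4]
```

```bash
python3 -m crank '[[0,0,0,0,0,-15,1],[0,0,0,0,0,-30,1],[0,0,0,0,0,-35,1],[0,0,0,0,0,-30,1],[0,0,0,0,0,-15,1],[0,0,0,0,0,0,1]]';  python3 plan.py .537 .068 .30 80.8 10; python3 - <<'E'
from h import *
d=shot('wrist','w5')
E
```

```text
t: 4.43
tool_pos: [0.4424, 0.3604, 0.3118]
tool_rot: [-0.534, 3.094, 0.001]
contact_force: [0.6, -0.0, -2.6]
opening: 0.0392
t 4.43 tcp [0.4424 0.3604 0.3118] dturn [0.0008 0.0021 0.5021] dpos mm [  94.6 -292.4  -11.8]
[0.0, 0.0, 0.05] [0.9, -30.7, 1.2]
[0.0, 0.0, 0.05] [-0.7, -30.7, 1.2]
[0.0, 0.0, 0.05] [-2.2, -30.7, 1.2]
[0.0, 0.0, 0.05] [-3.7, -30.5, 1.2]
[0.0, 0.0, 0.05] [-5.3, -30.3, 1.2]
[0.0, 0.0, 0.05] [-6.8, -30.0, 1.2]
[0.0, 0.0, 0.05] [-8.3, -29.6, 1.2]
[0.0, 0.0, 0.05] [-9.7, -29.1, 1.2]
[0.0, 0.0, 0.05] [-11.2, -28.6, 1.2]
[0.0, 0.0, 0.05] [-12.6, -28.0, 1.2]
```

View pics/w5.png

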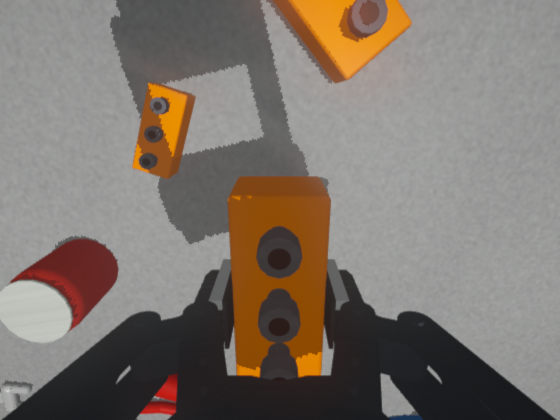

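Block is held, upright, clear of the bench. Traverse to the gap.

```bash
python3 -m crank '[[0,0,0.05,0.9,-30.7,1,1],[0,0,0.05,-0.7,-30.7,1,1],[0,0,0.05,-2.2,-30.7,1,1],[0,0,0.05,-3.7,-30.5,1,1],[0,0,0.05,-5.3,-30.3,1,1],[0,0,0.05,-6.8,-30,1,1],[0,0,0.05,-8.3,-29.6,1,1],[0,0,0.05,-9.7,-29.1,1,1]]';  python3 plan.py .537 .068 .29 80.8 3
```

```text
t: 5.15
tool_pos: [0.5131, 0.1204, 0.2856]
tool_rot: [-0.103, -3.12, 0.005]
contact_force: [0.2, -0.5, -2.3]
opening: 0.0392
t 5.15 tcp [0.5131 0.1204 0.2856] dturn [-0.0046 -0.0193  0.0946] dpos mm [ 23.9 -52.4   4.4]
[-0.002, -0.006, 0.032] [-9.1, -16.9, -1.6]
[-0.002, -0.006, 0.032] [-9.6, -16.6, -1.5]
[-0.002, -0.006, 0.032] [-10.1, -16.3, -1.5]
```

```bash
python3 -m crank '[[-0.002,-0.006,0.032,-9.1,-16.9,-1.5,1],[-0.002,-0.006,0.032,-9.6,-16.6,-1.5,1],[-0.002,-0.006,0.032,-10.1,-12.3,-1.5,1],[0,0,0,0,0,0,1]]';  python3 plan.py .537 .068 .22 80.8 2; python3 - <<'E'
from h import *
d=shot('wrist','w6')
np.set_printoptions(precision=4,suppress=True)
for n in ('scene','side'):
    d=shot(n,n+'6')
    for q in ('tin_mid','screw_block_mid'):
        for r in spotter.mark_of(q,d)[:5]: print(n,q,np.array(r['centre']),round(r['confidence'],2))
E
```

```text
t: 5.48
tool_pos: [0.5357, 0.0636, 0.279]
tool_rot: [-0.275, -3.114, 0.003]
contact_force: [-0.3, 0.6, -1.3]
opening: 0.0393
t 5.48 tcp [0.5357 0.0636 0.279 ] dturn [-0.0033 -0.0154 -0.0155] dpos mm [  1.3   4.4 -59. ]
[-0.002, -0.008, -0.008] [-0.7, 2.4, 29.5]
[-0.002, -0.008, -0.008] [-0.5, 2.3, 29.5]
scene tin_mid [ 0.5533 -0.3148 -0.0033] 0.72
scene tin_mid [0.5677 0.2059 0.0394] 0.6
scene tin_mid [ 0.6798 -0.3395  0.0047] 0.57
scene screw_block_mid [0.5296 0.064  0.1109] 0.97
scene screw_block_mid [0.4211 0.258  0.0141] 0.83
scene screw_block_mid [0.2842 0.3291 0.0261] 0.73
side tin_mid [ 0.681  -0.3368  0.0001] 0.65
side tin_mid [0.5734 0.2111 0.0383] 0.6
side screw_block_mid [0.5281 0.0684 0.1078] 0.73
side screw_block_mid [0.2856 0.3307 0.0263] 0.65
```

View pics/w6.png

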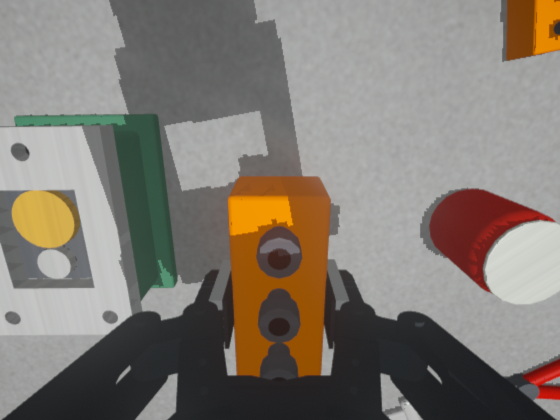

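View pics/side6.png

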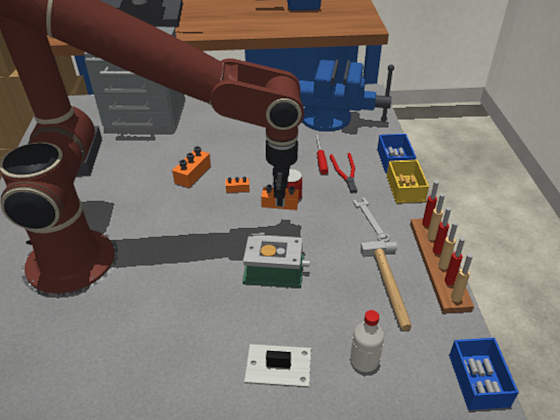

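```bash
python3 -m crank '[[-0.002,-0.008,-0.008,0,2.5,25,1],[-0.002,-0.008,-0.008,0,1.5,25,1],[0,0,0,0,0,20,1],[0,0,0,0,0,8,1],[0,0,0,0,0,0,1]]';  python3 plan.py .536 .068 .187 80.8 2
```

```text
t: 6.25
tool_pos: [0.5364, 0.0745, 0.204]
tool_rot: [0.23, 3.122, 0.005]
contact_force: [-0.5, 0.2, -1.1]
opening: 0.0392
t 6.25 tcp [0.5364 0.0745 0.204 ] dturn [0.0038 0.0111 0.0133] dpos mm [ -0.4  -6.5 -17. ]
[0.002, 0.006, 0.007] [-0.2, -3.3, 8.5]
[0.002, 0.006, 0.007] [-0.3, -3.3, 8.5]
```

```bash
python3 -m crank '[[0.004,0.011,0.01,0,-6,8,1],[0,0,0,0,0,5,1],[0,0,0,0,0,0,1]]';  python3 plan.py .536 .070 .187 80.8 1
```

```text
t: 6.5
tool_pos: [0.5362, 0.0689, 0.192]
tool_rot: [0.246, 3.131, -0.001]
contact_force: [-0.7, 0.2, -2.0]
opening: 0.0396
t 6.5 tcp [0.5362 0.0689 0.192 ] dturn [-0.0004  0.0015  0.004 ] dpos mm [-0.2  1.1 -5. ]
[-0.0, 0.001, 0.004] [0.3, 1.0, 5.0]
```

```bash
python3 -m crank '[[0,0.001,0,0,0,5,1],[0,0,0,0,0,1,1],[0,0,0,0,0,0,1]]';  python3 plan.py .536 .070 .186 80.8 1
```

```text
t: 6.75
tool_pos: [0.5374, 0.0686, 0.1876]
tool_rot: [0.246, 3.128, -0.0]
contact_force: [0.5, 1.2, -1.6]
opening: 0.0395
t 6.75 tcp [0.5374 0.0686 0.1876] dturn [0.0003 0.0042 0.0034] dpos mm [-1.4  1.4 -1.6]
[0.0, 0.004, 0.003] [1.6, 1.2, 1.6]
```

```bash
python3 -m crank '[[0,0.004,0,0,0,2,1],[0,0,0,0,0,0,1],[0,0,0,0,0,0,1]]';  python3 -m crank '[[0,0,0,0,0,1,1],[0,0,0,0,0,0,1]]'
```

```text
t: 7.0
tool_pos: [0.538, 0.0685, 0.1865]
tool_rot: [0.247, 3.13, 0.001]
contact_force: [-0.3, 0.1, -1.9]
opening: 0.0391
t: 7.17
tool_pos: [0.5382, 0.0685, 0.1858]
tool_rot: [0.247, 3.129, 0.001]
contact_force: [-0.2, 0.8, -1.5]
opening: 0.0392
```

```bash
python3 -m crank '[[0,0,0,0,0,1.5,1],[0,0,0,0,0,0,1],[0,0,0,0,0,0,1]]';  python3 -m crank '[[0,0,0,0,0,1.5,1],[0,0,0,0,0,0,1],[0,0,0,0,0,0,1]]'; python3 -c "
from h import *
shot('side','side7');shot('scene','scene7')
d=cv2.imread('pics/side7.png');s=cv2.imread('pics/scene7.png')
cv2.imwrite('pics/c7.png',np.hstack([cv2.resize(d[150:230,240:320],None,fx=5,fy=5,interpolation=2),cv2.resize(s[200:280,270:350],None,fx=5,fy=5,interpolation=2)]))"
```

```text
t: 7.42
tool_pos: [0.5388, 0.0686, 0.1858]
tool_rot: [0.246, 3.128, 0.001]
contact_force: [0.5, -0.1, -1.8]
opening: 0.0394
t: 7.67
tool_pos: [0.5393, 0.0686, 0.1854]
tool_rot: [0.246, 3.127, 0.001]
contact_force: [0.5, -1.1, -2.2]
opening: 0.0394
```

View pics/c7.png

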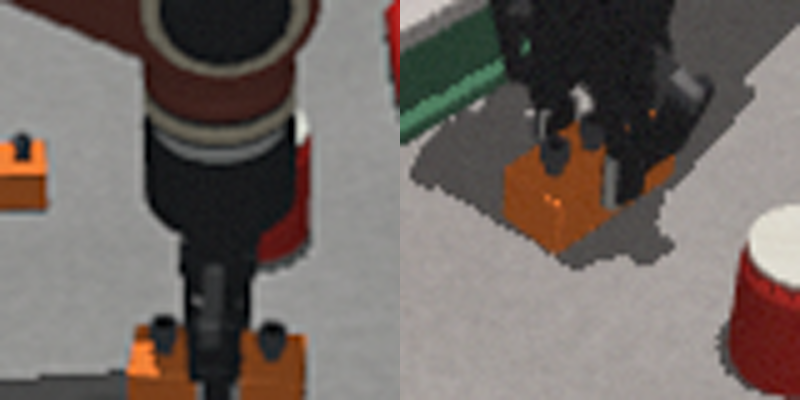

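```bash
python3 -m crank '[[0,0,0,0,0,0,-1],[0,0,0,0,0,0,-1],[0,0,0,0,0,0,-1],[0,0,0,0,0,0,-1],[0,0,0,0,0,0,-1]]';  python3 -m crank '[[0,0,0,0,0,-15,-1],[0,0,0,0,0,-30,-1],[0,0,0,0,0,-35,-1],[0,0,0,0,0,-30,-1],[0,0,0,0,0,-20,-1],[0,0,0,0,0,0,-1]]'; python3 - <<'E'
from h import *
import pickle
S={n:shot(n,n+'8') for n in('scene','side','wrist')}
pickle.dump(S,open('S8.pkl','wb'))
E
```

```text
t: 8.18
tool_pos: [0.5395, 0.0686, 0.1853]
tool_rot: [0.246, 3.127, 0.001]
contact_force: [-0.7, 0.5, -0.7]
opening: 0.0854
t: 8.68
tool_pos: [0.5376, 0.0685, 0.3177]
tool_rot: [-0.247, -3.13, -0.0]
contact_force: [0.8, 1.1, -0.1]
opening: 0.0851
```

View pics/wrist8.png

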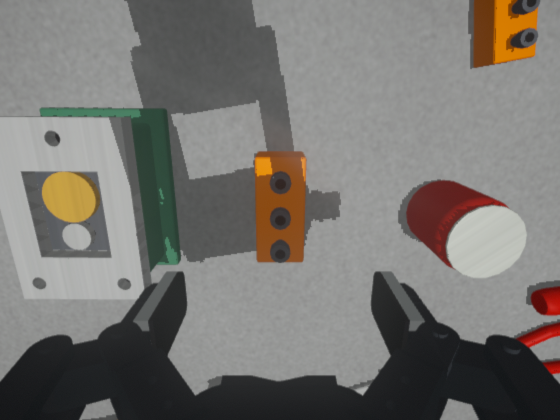

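View pics/scene8.png

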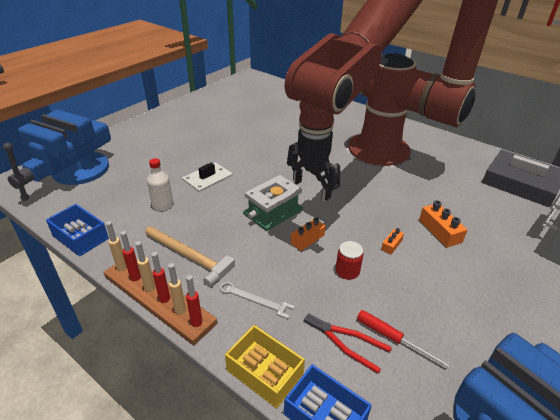

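```bash
python3 - <<'E'
from fit import *
S=pickle.load(open('S8.pkl','rb'));d=S['wrist'];o=d['obs'];print(o['t'],o['dq'])
tri=np.array([[.052,.031,0],[.052,-.031,0],[-.052,0,0]])
g=cv2.cvtColor(d['image'],cv2.COLOR_RGB2GRAY).astype(float)
pts=[]
for u,v in[(124,284),(39,284),(52,139)]:
    w=g[v-12:v+13,u-12:u+13];m=w<0.5*(np.median(w)+w.min());m=m.astype(np.uint8)
    n,l,st,ce=cv2.connectedComponentsWithStats(m);i=1+np.argmin(np.hypot(*(ce[1:]-12).T));pts.append(ce[i]+[u-12,v-12]);print(st[i])
pts=np.array(pts);print(pts)
w=onplane(d,pts,.075);pc=(w[0]+w[1])/2
print('gb wrist',(pc+w[2])/2,np.arctan2(*(pc-w[2])[1::-1]),np.linalg.norm(pc-w[2]),np.linalg.norm(w[0]-w[1]))
# free z
print(fitpose([(d,pts)],tri,[.5,-.07,.075,-.16]))
b=onplane(d,[(280.5,182),(280,218),(280.5,250)],.054);print('block',b.mean(0),np.degrees(np.arctan2(*(b[2]-b[0])[1::-1])))
for n in('scene','side'):
    print(proj(S[n],[b.mean(0)]))
print('tin',onplane(d,[(486,242)],.075))
E
python3 plan.py .497 -.339 .32 81.5 11
```

```text
8.7833 [-0.0014  0.0344  0.0462 -0.0006 -0.0013  0.0012]
[  6   6  13  12 115]
[  6   6  13  11 115]
[  5   4  15  15 173]
[[123.9913 283.5217]
 [ 39.     283.    ]
 [ 52.0405 138.0636]]
gb wrist [ 0.5047 -0.0719  0.075 ] -0.16511275815336962 0.10440793286929216 0.06225512351095972
(array([ 0.5045, -0.0713,  0.0758, -0.165 ]), array([[ 0.0035,  0.0258],
       [ 0.0098, -0.0268],
       [-0.0115,  0.0008]]))
block [0.5358 0.0704 0.054 ] -8.917930829884428
[[308.6391 223.0033]]
[[283.3897 213.8647]]
tin [[0.5692 0.2112 0.075 ]]
t 8.83 tcp [0.5359 0.0685 0.3115] dturn [-0.0014 -0.0121 -0.009 ] dpos mm [ -38.9 -407.5    8.5]
[-0.0, -0.001, -0.001] [-2.3, -37.1, -0.7]
[-0.0, -0.001, -0.001] [-2.3, -37.1, -0.8]
[-0.0, -0.001, -0.001] [-2.2, -37.1, -0.8]
[-0.0, -0.001, -0.001] [-2.2, -37.1, -0.8]
[-0.0, -0.001, -0.001] [-2.2, -37.1, -0.8]
[-0.0, -0.001, -0.001] [-2.2, -37.1, -0.8]
[-0.0, -0.001, -0.001] [-2.1, -37.2, -0.8]
[-0.0, -0.001, -0.001] [-2.1, -37.2, -0.8]
[-0.0, -0.001, -0.001] [-2.1, -37.2, -0.8]
[-0.0, -0.001, -0.001] [-2.0, -37.2, -0.8]
[-0.0, -0.001, -0.001] [-2.0, -37.2, -0.8]
```

```bash
python3 -m crank '[[0,-0.002,-0.001,-2.3,-37,-1,-1],[0,-0.002,-0.001,-2.3,-37,-1,-1],[0,-0.002,-0.001,-2.2,-37,-1,-1],[0,-0.002,-0.001,-2.2,-37,-1,-1],[0,-0.002,-0.001,-2.2,-37,-1,-1],[0,-0.002,-0.001,-2.2,-37,-1,-1],[0,-0.001,-0.001,-2.2,-37,-1,-1],[0,-0.001,-0.001,-2.1,-37,-1,-1]]';  python3 plan.py .497 -.339 .32 81.5 3
```

```text
t: 9.5
tool_pos: [0.5029, -0.23, 0.2972]
tool_rot: [-0.209, -3.106, -0.015]
contact_force: [0.1, 0.5, -0.1]
opening: 0.0858
t 9.5 tcp [ 0.5029 -0.23    0.2972] dturn [ 0.0078 -0.0293  0.0139] dpos mm [  -5.9 -109.    22.8]
[0.003, -0.01, 0.005] [-2.7, -36.2, -8.0]
[0.003, -0.01, 0.005] [-3.0, -36.2, -7.8]
[0.003, -0.01, 0.005] [-3.2, -36.2, -7.7]
```

```bash
python3 -m crank '[[0.003,-0.01,0.005,-2.7,-35,-8,-1],[0.003,-0.01,0.005,-3,-33,-8,-1],[0.003,-0.01,0.005,-3.2,-25,-7,-1],[0,0,0,0,0,0,-1],[0,0,0,0,0,0,-1]]';  python3 - <<'E'
from h import *
import pickle
d=shot('wrist','w9');pickle.dump(d,open('w9.pkl','wb'))
E
python3 plan.py .497 -.339 .28 81.5 2
```

```text
t: 9.92
tool_pos: [0.493, -0.3331, 0.3044]
tool_rot: [-0.249, -3.114, -0.015]
contact_force: [-0.2, 0.5, -1.3]
opening: 0.0857
t 9.97 tcp [ 0.493  -0.3327  0.3041] dturn [ 0.0082 -0.0192 -0.0108] dpos mm [  4.   -6.3 -24.1]
[0.004, -0.01, -0.005] [-2.7, -2.9, 12.0]
[0.004, -0.01, -0.005] [-2.6, -2.9, 12.0]
```

View pics/w9.png

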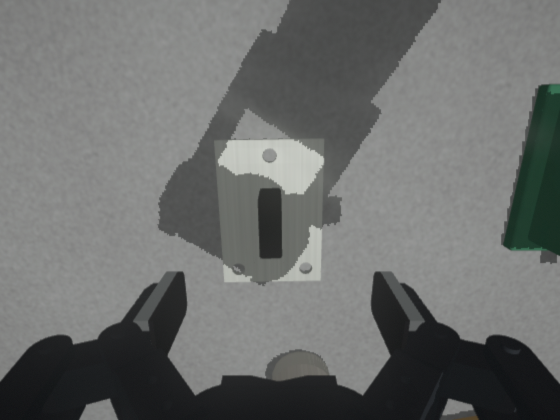

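```bash
python3 - <<'E'
from fit import *
d=pickle.load(open('w9.pkl','rb'))
pts=np.array([(306,268),(238,269),(270,156)],float)
w=onplane(d,pts,.006);pc=(w[0]+w[1])/2
print('cv wrist',(pc+w[2])/2,np.arctan2(*(pc-w[2])[1::-1]),np.linalg.norm(pc-w[2]),np.linalg.norm(w[0]-w[1]))
c=onplane(d,[(217,141),(323,140),(321,280),(224,282)],.006);print(c,c.mean(0))
r=onplane(d,[(259,189),(279,189),(282,258),(262,259)],.042);print('rib',r,r.mean(0),np.degrees(np.arctan2(*(r[2]+r[3]-r[0]-r[1])[1::-1])))
cv2.imwrite('pics/w9c.png',cv2.resize(d['image'][130:295,205:335,::-1],None,fx=3.6,fy=3.6,interpolation=cv2.INTER_CUBIC))
E
```

```text
cv wrist [ 0.4999 -0.3376  0.006 ] -0.149870616319478 0.10379455937769332 0.06300065193842433
[[ 0.4295 -0.3707  0.006 ]
 [ 0.4427 -0.2848  0.006 ]
 [ 0.5706 -0.302   0.006 ]
 [ 0.5577 -0.3921  0.006 ]] [ 0.5001 -0.3374  0.006 ]
rib [[ 0.4665 -0.3406  0.042 ]
 [ 0.4689 -0.326   0.042 ]
 [ 0.5249 -0.3326  0.042 ]
 [ 0.5232 -0.3484  0.042 ]] [ 0.4959 -0.3369  0.042 ] -7.267986876420834
```

View pics/w9c.png

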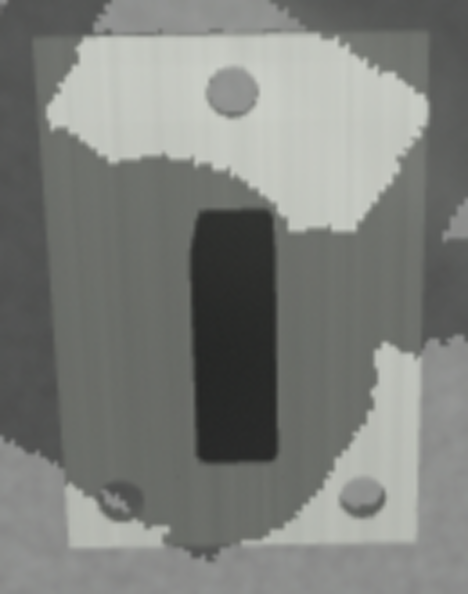

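```bash
python3 plan.py .499 -.3375 .23 81.4 3
```

```text
t 9.97 tcp [ 0.493  -0.3327  0.3041] dturn [ 0.0082 -0.0192 -0.009 ] dpos mm [  6.   -4.8 -74.1]
[0.003, -0.006, -0.003] [-2.7, -1.5, 24.6]
[0.003, -0.006, -0.003] [-2.5, -1.4, 24.7]
[0.003, -0.006, -0.003] [-2.4, -1.3, 24.7]
```

```bash
python3 -m crank '[[0.004,-0.01,-0.005,-2.7,-1.5,20,-1],[0.004,-0.009,-0.004,-2.5,-1.4,20,-1],[0,0,0,-2.4,-1.3,20,-1],[0,0,0,0,0,10,-1],[0,0,0,0,0,0,-1]]';python3 plan.py .499 -.3375 .20 81.4 2
```

```text
t: 10.38
tool_pos: [0.4991, -0.3311, 0.2258]
tool_rot: [-0.225, -3.127, -0.01]
contact_force: [0.8, 0.4, 0.3]
opening: 0.0854
t 10.38 tcp [ 0.4991 -0.3311  0.2258] dturn [ 0.0058 -0.0065  0.0062] dpos mm [ -0.1  -6.4 -25.8]
[0.003, -0.003, 0.003] [-0.5, -3.3, 12.9]
[0.003, -0.003, 0.003] [-0.4, -3.2, 12.9]
```

```bash
python3 -m crank '[[0.005,-0.006,0.006,-0.5,-5,8,-1],[0.002,-0.002,0,0,-3,8,-1],[0,0,0,0,0,5,-1],[0,0,0,0,0,0,-1]]';python3 plan.py .499 -.3375 .185 81.4 1
```

```text
t: 10.72
tool_pos: [0.4987, -0.3373, 0.2029]
tool_rot: [0.231, 3.132, -0.002]
contact_force: [0.4, 0.3, -0.3]
opening: 0.0857
t 10.72 tcp [ 0.4987 -0.3373  0.2029] dturn [-0.0009  0.001   0.0028] dpos mm [  0.3  -0.2 -17.9]
[-0.001, 0.001, 0.003] [-0.3, -0.2, 17.9]
```

```bash
python3 -m crank '[[0,0,0.003,-0.3,0,8,-1],[0,0,0,0,0,6,-1],[0,0,0,0,0,2,-1],[0,0,0,0,0,0,-1]]';python3 plan.py .499 -.3375 .185 81.4 1
python3 - <<'E'
from h import *
shot('wrist','w10')
E
```

```text
t: 11.05
tool_pos: [0.4996, -0.3382, 0.1872]
tool_rot: [0.237, 3.129, -0.005]
contact_force: [0.8, 0.4, 0.2]
opening: 0.0856
t 11.05 tcp [ 0.4996 -0.3382  0.1872] dturn [-0.0027  0.004  -0.001 ] dpos mm [-0.6  0.7 -2.2]
[-0.003, 0.004, -0.001] [0.8, 0.6, 2.2]
```

View pics/w10.png

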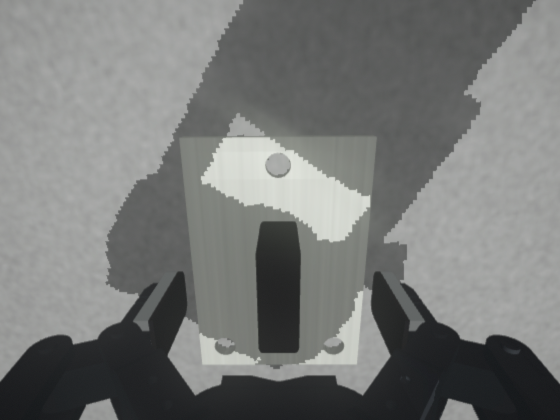

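```bash
python3 -m crank '[[-0.003,0.004,0,0,0,2,-1],[0,0,0,0,0,0,1],[0,0,0,0,0,0,1],[0,0,0,0,0,0,1],[0,0,0,0,0,0,1],[0,0,0,0,0,0,1],[0,0,0,0,0,0,1],[0,0,0,0,0,0,1]]' 90;python3 plan.py .499 -.3375 .185 81.4 1
python3 - <<'E'
from h import *
shot('wrist','w11')
E
```

```text
t: 11.77
tool_pos: [0.5003, -0.3388, 0.1871]
tool_rot: [0.237, 3.13, -0.002]
contact_force: [-0.6, 0.5, -1.3]
opening: 0.0166
t 11.77 tcp [ 0.5003 -0.3388  0.1871] dturn [-0.0012  0.0023 -0.0009] dpos mm [-1.3  1.3 -2.1]
[-0.001, 0.002, -0.001] [1.5, 1.1, 2.1]
```

View pics/w11.png

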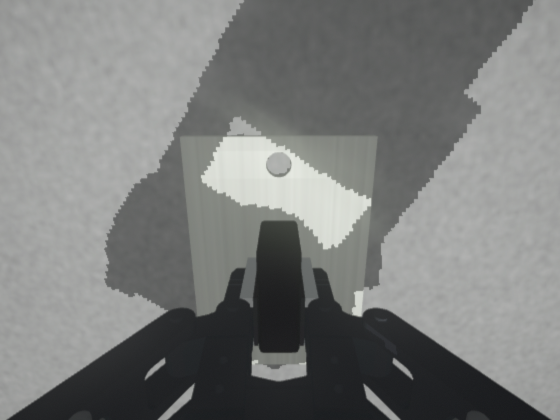

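```bash
python3 -m crank '[[0,0,0,0,0,-10,1],[0,0,0,0,0,-20,1],[0,0,0,0,0,-30,1],[0,0,0,0,0,-30,1],[0,0,0,0,0,-30,1],[0,0,0,0,0,-20,1],[0,0,0,0,0,-8,1],[0,0,0,0,0,0,1]]';python3 plan.py .499 -.3375 .32 81.4 1
python3 - <<'E'
from h import *
import pickle
S={n:shot(n,n+'12') for n in ('wrist','scene','side')};pickle.dump(S,open('S12.pkl','wb'))
E
```

```text
t: 12.48
tool_pos: [0.4975, -0.3363, 0.3364]
tool_rot: [-0.236, -3.122, -0.013]
contact_force: [1.2, -0.5, -2.7]
opening: 0.0166
t 12.48 tcp [ 0.4975 -0.3363  0.3364] dturn [ 0.0077 -0.0116 -0.001 ] dpos mm [  1.5  -1.2 -16.4]
[0.008, -0.012, -0.001] [-1.9, -1.1, 16.4]
```

View pics/wrist12.png

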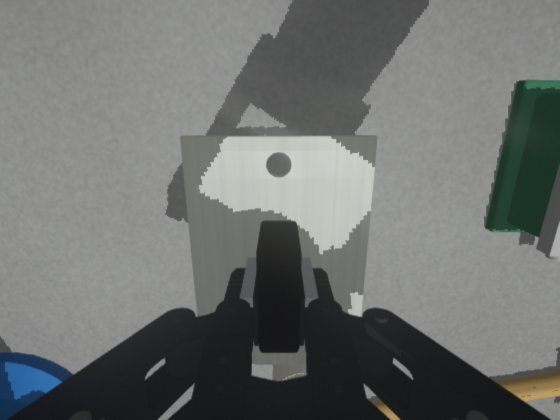

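View pics/side12.png

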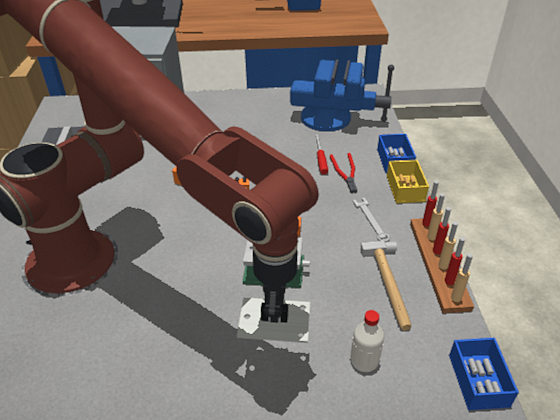

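View pics/scene12.png

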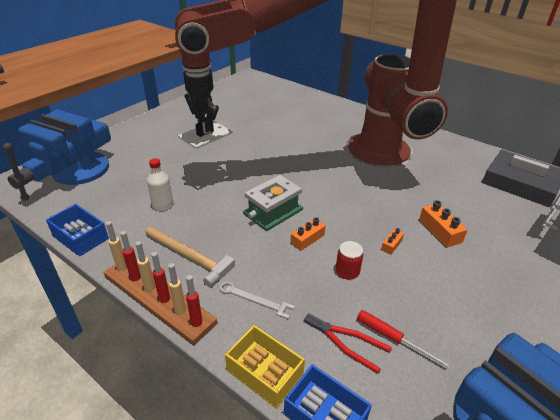

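```bash
cat > cvtool.py <<'E'
from fit import *
def ontool(d,uv,z):
    K,_,_=cam(d);M=np.array(d['mount']);uv=np.atleast_2d(uv).astype(float)
    r=np.c_[uv,np.ones(len(uv))]@np.linalg.inv(K).T@M[:3,:3].T;c=M[:3,3]
    return c+r*((z-c[2])/r[:,2])[:,None]
E
python3 - <<'E'
from cvtool import *
S=pickle.load(open('S12.pkl','rb'));d=S['wrist']
cv2.imwrite('pics/w12c.png',cv2.resize(d['image'][120:320,170:390,::-1],None,fx=3.4,fy=3.4,interpolation=cv2.INTER_CUBIC))
q=ontool(d,[(181,136),(377,136),(278.5,164.5)],.181);print(q*1e3)
# expected from pre-grasp wrist estimate
o=dict(tool_pos=np.array([.5003,-.3388,.1871]),tool_rot=[.237,3.13,-.002])
Rt=R.from_rotvec(o['tool_rot']);
c,s=np.cos(-.15),np.sin(-.15)
for m in [(0,0),(-.052,0),(-.065,-.045),(-.065,.045)]:
    P=np.array([.4999+c*m[0]-s*m[1],-.3376+s*m[0]+c*m[1],.006]);print(m,Rt.inv().apply(P-o['tool_pos'])*1e3)
E
```

```text
[[ 66.4465 -43.9896 181.    ]
 [ 66.4299  45.7263 181.    ]
 [ 53.3037   0.6289 181.    ]]
(0, 0) [  1.0689   1.3202 181.0965]
(-0.052, 0) [ 53.0686   1.2604 180.955 ]
(-0.065, -0.045) [ 66.0169 -43.7545 180.9681]
(-0.065, 0.045) [ 66.1202  46.2454 180.8713]
```

View pics/w12c.png

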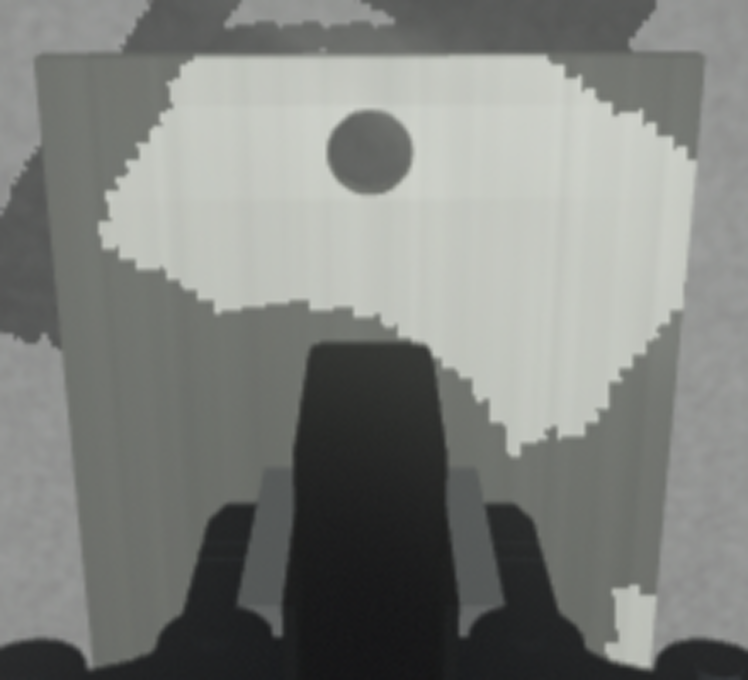

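```bash
python3 plan.py .5058 -.0729 .33 80.5 9
```

```text
t 12.63 tcp [ 0.4968 -0.3358  0.3322] dturn [ 0.011  -0.0172  0.0146] dpos mm [  9.  262.9  -2.2]
[0.001, -0.002, 0.002] [3.4, 29.0, 0.6]
[0.001, -0.002, 0.002] [3.5, 29.0, 0.6]
[0.001, -0.002, 0.002] [3.5, 29.0, 0.5]
[0.001, -0.002, 0.002] [3.5, 29.0, 0.5]
[0.001, -0.002, 0.002] [3.6, 29.0, 0.5]
[0.001, -0.002, 0.002] [3.6, 29.0, 0.4]
[0.001, -0.002, 0.002] [3.7, 29.0, 0.4]
[0.001, -0.002, 0.002] [3.7, 29.0, 0.3]
[0.001, -0.002, 0.002] [3.8, 29.0, 0.3]
```

```bash
python3 -m crank '[[0.003,-0.005,0.002,3.4,15,-1.5,1],[0.003,-0.005,0.002,3.5,29,-1.5,1],[0.003,-0.004,0.002,3.5,29,-1.5,1],[0.002,-0.003,0.002,3.5,29,-1.5,1],[0.001,-0.002,0.002,3.6,29,-1.5,1],[0.001,-0.002,0.002,3.6,29,-1.5,1],[0.001,-0.002,0.002,3.7,29,-1.5,1],[0,0,0,3.7,20,-1.5,1]]'; python3 plan.py .5058 -.0729 .33 80.5 3
```

```text
t: 13.3
tool_pos: [0.4963, -0.1147, 0.3268]
tool_rot: [-0.272, -3.108, -0.017]
contact_force: [-0.3, -0.4, -2.1]
opening: 0.0166
t 13.3 tcp [ 0.4963 -0.1147  0.3268] dturn [ 0.0089 -0.0224 -0.009 ] dpos mm [ 9.5 41.8  3.2]
[0.003, -0.007, -0.003] [-0.7, 14.3, -1.0]
[0.003, -0.007, -0.003] [-0.7, 14.3, -1.0]
[0.003, -0.007, -0.003] [-0.8, 14.3, -1.0]
```

```bash
python3 -m crank '[[0.004,-0.01,-0.003,-0.7,14.3,-2,1],[0.003,-0.009,-0.003,-0.7,14,-2,1],[0.002,-0.005,-0.003,-0.8,9,-2,1],[0,0,0,0,0,0,1],[0,0,0,0,0,0,1]]'; python3 plan.py .5058 -.0729 .31 80.5 1
```

```text
t: 13.72
tool_pos: [0.5006, -0.0688, 0.3229]
tool_rot: [-0.246, -3.117, -0.008]
contact_force: [-0.5, -0.7, -4.5]
opening: 0.0164
t 13.72 tcp [ 0.5006 -0.0688  0.3229] dturn [ 0.0041 -0.0156  0.0082] dpos mm [  5.2  -4.1 -12.9]
[0.004, -0.016, 0.008] [-6.0, -3.3, 12.8]
```

```bash
python3 -m crank '[[0.004,-0.014,0.008,-6,-3.3,6,1],[0,0,0,0,0,4,1],[0,0,0,0,0,0,1],[0,0,0,0,0,0,1]]'; python3 plan.py .5058 -.0729 .30 80.5 1
python3 - <<'E'
from h import *
import pickle
S={n:shot(n,n+'14') for n in ('wrist','scene','side')};pickle.dump(S,open('S14.pkl','wb'))
def cr(n):
    d=S[n];u=proj(d,[.505,-.072,.09])[0].astype(int);return cv2.resize(d['image'][u[1]-45:u[1]+45,u[0]-45:u[0]+45,::-1],None,fx=4.4,fy=4.4,interpolation=2)
cv2.imwrite('pics/c14.png',np.hstack([cr('scene'),cr('side')]))
E
```

```text
t: 14.05
tool_pos: [0.5049, -0.0745, 0.3098]
tool_rot: [-0.263, -3.123, -0.001]
contact_force: [0.3, 0.9, -2.7]
opening: 0.0166
t 14.05 tcp [ 0.5049 -0.0745  0.3098] dturn [-0.0001 -0.0072 -0.0021] dpos mm [ 0.9  1.6 -9.8]
[-0.0, -0.007, -0.002] [-0.7, 1.7, 9.8]
```

View pics/c14.png

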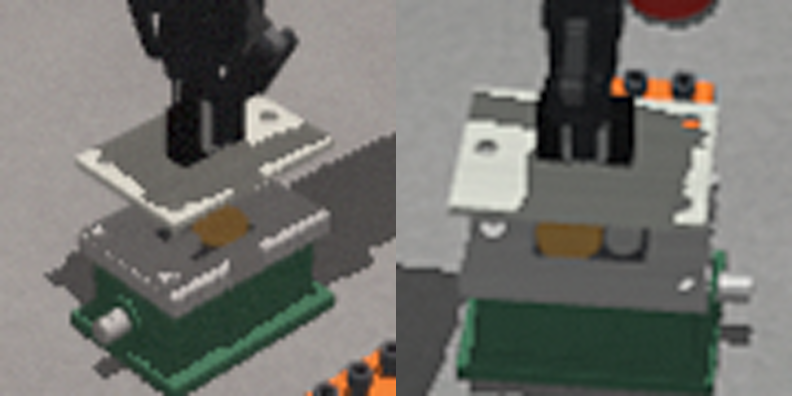

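View pics/wrist14.png

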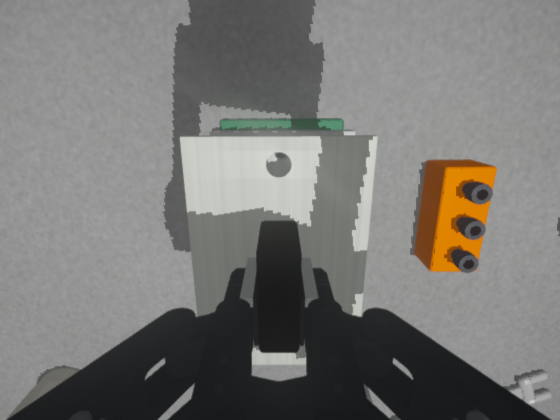

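```bash
python3 -m crank '[[0,-0.007,-0.002,-0.7,1.7,6,1],[0,0,0,0,0,6,1],[0,0,0,0,0,4,1],[0,0,0,0,0,0,1],[0,0,0,0,0,0,1]]'; python3 plan.py .5058 -.0729 .28 80.5 1
```

```text
t: 14.62
tool_pos: [0.5061, -0.0728, 0.2935]
tool_rot: [0.26, 3.128, -0.001]
contact_force: [0.6, 0.4, -4.4]
opening: 0.0164
t 14.62 tcp [ 0.5061 -0.0728  0.2935] dturn [-0.0002  0.0029  0.0001] dpos mm [ -0.3  -0.1 -13.5]
[-0.0, 0.003, 0.0] [0.3, -0.1, 13.5]
```

```bash
python3 -m crank '[[0,0.003,0,0.3,0,6,1],[0,0,0,0,0,5,1],[0,0,0,0,0,2,1],[0,0,0,0,0,0,1],[0,0,0,0,0,0,1]]'; python3 plan.py .5058 -.0729 .279 80.5 1
python3 - <<'E'
from h import *
import pickle
S={n:shot(n,n+'15') for n in ('wrist','scene','side')};pickle.dump(S,open('S15.pkl','wb'))
for n in('scene','side'):
    d=S[n];u=proj(d,[.505,-.072,.08])[0].astype(int);print(n,u[0]-50,u[1]-38)
    cv2.imwrite(f'pics/c15{n}.png',cv2.resize(d['image'][u[1]-38:u[1]+38,u[0]-50:u[0]+50,::-1],None,fx=7,fy=7,interpolation=2))
E
```

```text
t: 15.03
tool_pos: [0.5057, -0.0726, 0.2787]
tool_rot: [-0.26, -3.13, 0.0]
contact_force: [-0.2, 0.2, -2.7]
opening: 0.0167
t 15.03 tcp [ 0.5057 -0.0726  0.2787] dturn [-0.0001 -0.0012  0.0003] dpos mm [ 0.1 -0.3  0.3]
[-0.0, -0.001, 0.0] [-0.1, -0.3, -0.3]
scene 222 150
side 224 208
```

View pics/c15scene.png

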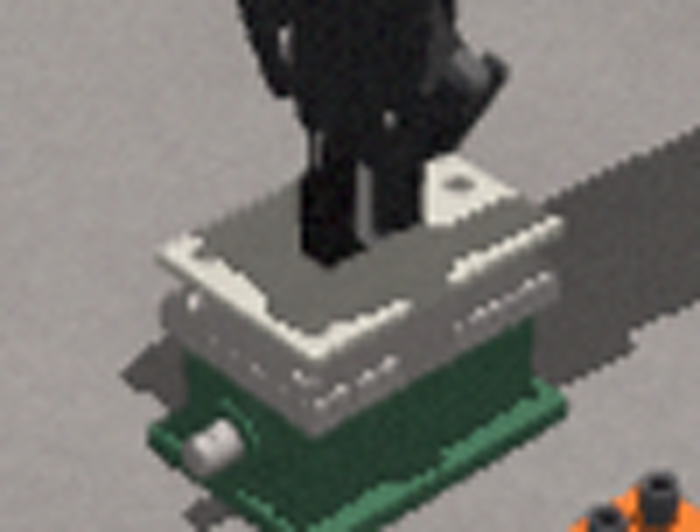

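View pics/c15side.png

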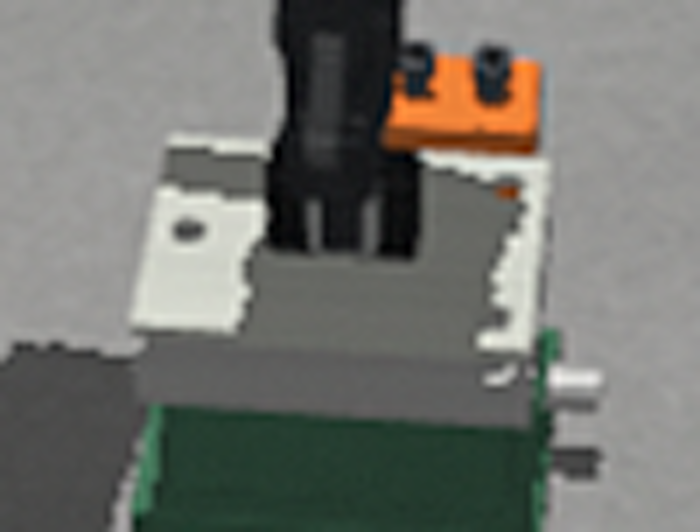

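View pics/wrist15.png

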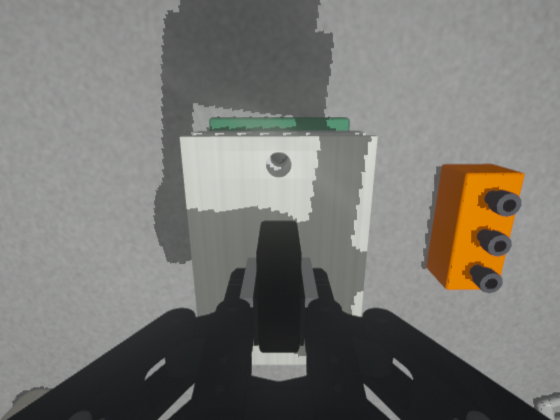

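```bash
python3 - <<'E'
from cvtool import *
S=pickle.load(open('S15.pkl','rb'));zt=.0977
M=np.array([[-.065,.045],[-.065,-.045],[.065,-.045],[.065,.045],[-.052,0]])
def rigid(w):
    ok=~np.isnan(w[:,0]);a=M[ok];b=w[ok,:2];A=a-a.mean(0);B=b-b.mean(0)
    th=np.arctan2((A[:,0]*B[:,1]-A[:,1]*B[:,0]).sum(),(A*B).sum());c,s=np.cos(th),np.sin(th);Rm=np.array([[c,-s],[s,c]])
    t=b.mean(0)-Rm@a.mean(0);return t,th,(b-(a@Rm.T+t))*1e3
n=np.nan
# order: -x+y, -x-y, +x-y, +x+y, hole2
P={'scene':[(562,222),(n,n),(160,248),(315,354),(459,184)],'side':[(168,138),(132,330),(528,352),(548,157),(187,230)]}
G={'scene':([.5042,-.0702],-.161),'side':([.5015,-.0745],-.160)}
O={'scene':(222,150),'side':(224,208)}
for k in P:
    w=onplane(S[k],full(P[k],O[k],7),zt);t,th,r=rigid(w);g,ga=G[k]
    d=t-np.array(g);c,s=np.cos(ga),np.sin(ga)
    print(k,t,th,'cover-gear in gear frame mm',(c*d[0]+s*d[1])*1e3,(-s*d[0]+c*d[1])*1e3,'dyaw',th-ga,'\n',r)
d=S['wrist'];cv2.imwrite('pics/h15.png',np.hstack([cv2.resize(d['image'][144:184,258:298,::-1],None,fx=10,fy=10,interpolation=2),cv2.resize(S['side']['image'][225:250,240:265,::-1],None,fx=16,fy=16,interpolation=2)]))
E
```

```text
scene [ 0.5027 -0.071 ] -0.17120013857354266 cover-gear in gear frame mm -1.338505347451362 -1.0576941608867316 dyaw -0.010200138573542655 
 [[ 1.4312 -0.2269]
 [-0.5115  0.8237]
 [-1.6995 -0.2586]
 [ 0.7798 -0.3383]]
side [ 0.5011 -0.0754] -0.15209768094093895 cover-gear in gear frame mm -0.21423670975538234 -0.91991627927974 dyaw 0.007902319059061053 
 [[ 0.4319  0.0324]
 [ 0.7874 -1.3543]
 [-1.1877 -0.6482]
 [ 0.108   0.8776]
 [-0.1396  1.0926]]
```

View pics/h15.png

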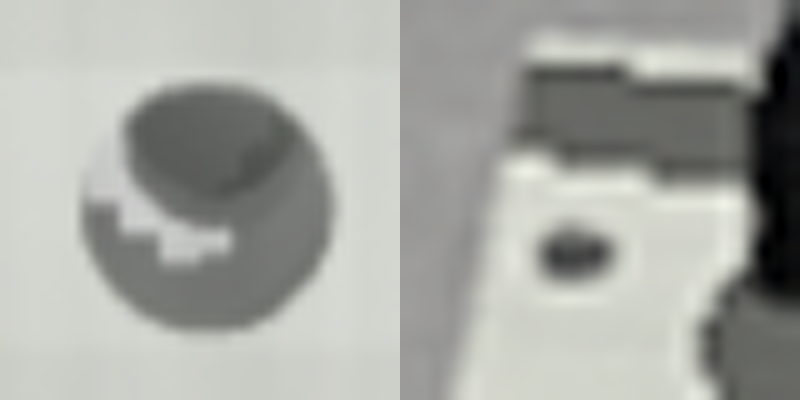

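```bash
python3 - <<'E'
from cvtool import *
S=pickle.load(open('S15.pkl','rb'));d=S['wrist'];o=d['obs'];print(o['t'],o['tool_pos'])
f=lambda x,y:(258+(x+.5)/10-.5,144+(y+.5)/10-.5)
h=ontool(d,[f(207,205),f(82,205),f(335,205),f(207,82),f(207,330)],.181)*1e3;print('hole',h)
t=ontool(d,[f(212,134),f(125,140),f(300,140),f(212,222)],o['tool_pos'][2]-.075)*1e3;print('thread',t)
E
```

```text
15.0333 [ 0.5057 -0.0726  0.2787]
hole [[ 53.5157   0.5021 181.    ]
 [ 53.5171  -5.3766 181.    ]
 [ 53.5143   6.5223 181.    ]
 [ 59.2682   0.5046 181.    ]
 [ 47.526    0.4996 181.    ]]
thread [[ 53.2291   0.7638 203.7104]
 [ 52.9078  -3.9129 203.7104]
 [ 52.9057   5.4944 203.7104]
 [ 48.4632   0.764  203.7104]]
```

```bash
python3 - <<'E'
from h import *
np.set_printoptions(precision=5,suppress=True)
for i in range(3):
    o=ctrl.get_obs();print(o['t'],o['tool_pos'],o['tool_rot'],abs(o['dq']).max(),o['contact_force'],o['opening']);d=eyes.get_image('scene')
cv2.imwrite('pics/final.png',d['image'][:,:,::-1])
for q in('screw_block_mid','tin_mid','oil','hammer','wrench','screwdriver','pliers'):
    r=spotter.mark_of(q,d);print(q,[(np.round(x['centre'],3),round(x['confidence'],2)) for x in r[:3]])
E
```

```text
15.1833 [ 0.50581 -0.07263  0.27912] [-0.2596  -3.13034  0.00022] 0.003284941310049153 [ 0.14796 -0.27435 -3.34076] 0.01671253159246125
15.2333 [ 0.50586 -0.07266  0.27925] [-0.25967 -3.13061  0.00034] 0.0018528733139340568 [ 0.81672 -0.21419 -3.15698] 0.01676526693802116
15.2833 [ 0.50587 -0.07267  0.27931] [-0.25971 -3.13071  0.00035] 0.0018142153957393817 [-0.94386 -0.11317 -3.34195] 0.016817342480321042
screw_block_mid [(array([0.421, 0.254, 0.017]), 0.86), (array([0.539, 0.067, 0.02 ]), 0.7), (array([0.282, 0.332, 0.027]), 0.55)]
tin_mid [(array([0.567, 0.208, 0.038]), 0.64), (array([ 0.681, -0.341,  0.004]), 0.57)]
oil [(array([ 0.679, -0.342,  0.007]), 0.8)]
hammer [(array([ 0.772, -0.141, -0.001]), 0.92)]
wrench [(array([ 0.45 , -0.066,  0.072]), 0.67), (array([0.782, 0.09 , 0.002]), 0.62)]
screwdriver [(array([0.674, 0.399, 0.   ]), 0.76)]
pliers [(array([ 0.744,  0.256, -0.001]), 0.73), (array([0.538, 0.065, 0.016]), 0.28)]
```

View pics/final.png

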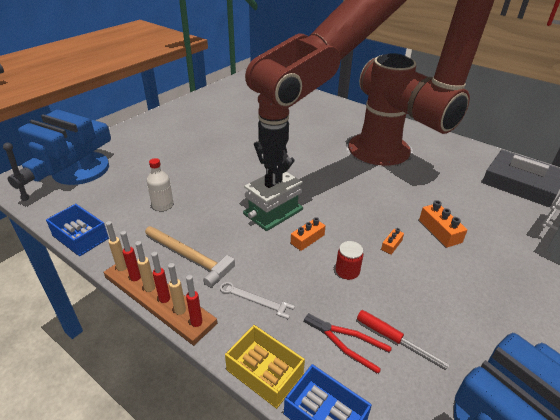

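The picture shows the cover hovering over the flange at (273,190). The block stands free at (308,233), midway to the tin at (349,260), and the tools haven't moved. The arm is still, so I'm handing the job in.

```bash
python3 -c "
from station import ctrl
print(ctrl.finish_job())"
```

```text
the job is handed in; nothing more can be done
None
```

The middle-sized screw block now stands upright and released in the gap. The cover is held level above the gearbox with its holes over the threads, and I handed the job in at about 15.7 s of the 56 s allowed.

- **Block:** It sits at about (0.536, 0.070) m. That is about 145 mm to the gearbox's +y side and about 145 mm from the tin, so it is halfway. The touchdown could not be felt clearly in the force reading. I released it at the height it was picked up from, and it stood upright afterwards.
- **Cover:** It is held by its rib with a 90 N grip, about 17 mm above the flange by the arm's own height reading. The arm was still in the last readings.
- **Hole alignment:** Looking through the single hole (`cover_hole2`) with the wrist camera, the thread is within about 0.5 mm of centre. I could not look through the pair of holes that way, so they were checked only by fitting the cover's corners in the fixed cameras.
- **Where checks disagreed:** The scene camera put the cover 1.3 mm off in x and 1.1 mm in y; the side camera put it 0.2 mm and 0.9 mm off. Their yaw errors were -0.010 and +0.008 rad. The two cameras also place the gearbox itself about 4–5 mm apart, so I compared the cover with the gearbox within each camera. All of this is inside the 4 mm limit.
- **Tin and tools:** The tin and oil bottle read the same as at the start, within the network's accuracy. The hammer, wrench, screwdriver and pliers were first located only at the end, but they look unmoved between the first and last pictures.

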